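Put the polishing wheels away and snap the case shut

ROBOT

A 7-joint arm with a two-finger parallel gripper is mounted at the origin on the work surface. World frame = base frame: x ahead of the robot, y to its left, z up, the work surface at z = 0. Lengths are in m, angles in rad, forces in N, time in s.
With the tool pointing down it reaches from about 0.425 to 0.925 m from the base axis. Payload 6.8 kg.
Tool frame: the origin (TCP) lies midway between the tips of the shut fingers; the grasp point (between the pads) lies 19 mm behind it (r.grip_depth is the distance from the TCP to the grasp point, in m); z points along the fingers, y is the line along which they close (so a half turn about z gives the same grasp; the last joint's range is limited). The gripper opens to 85 mm and grips with 20 to 120 N. Pads are 22 mm wide; open, the fingers measure 114 mm over their backs; the gripper's body (76 mm by 85 mm) begins 54 mm behind the grasp point. The pads swing forward as they close: fully open they stand 13 mm farther back than shut.
Start: joints at [-0.108, 0.477, 0.022, 1.555, -0.011, 1.109, -0.083], TCP at [0.675, 0, 0.231] pointing down, gripper open.
Joint ranges: [-2.96, 2.96], [-0.34, 2.1], [-1.41, 1.46], [0.24, 2.44], [-1.37, 4.51], [0.17, 1.92], [-2.96, 2.96]. Speed limits (rad/s): [2.39, 2.39, 3.14, 3.14, 3.14, 3.14, 3.14].

INTERFACE

Orientations are given as a rotation vector (axis times angle).
In Python, from bench import telemetry, grab_frame, calibration, order, silhouettes, r gives the robot as it stands.
- The arm moves only by the tool apply_moves, never from a script. Its argument "moves" is a list of rows, each a list of 7 numbers: the turn, a rotation vector about the tool's x, y, z scaled (see below), then the shift along the tool's x, y, z scaled (see below), then the opening, from -1 (shut) to 1 (fully open). A call has exactly 8 rows; each row shifts and turns the commanded pose from where the row before left it, along the tool's axes as they then stand; what a row does not reach is not made up. The controller multiplies each number of a shift by 1000 mm and each number of a turn by 6 degrees. A row lasts 1/12 s, in which the tool goes at most 41.7 mm and 7.16 degrees, less where a joint would pass 70% of its speed; a pose out of reach is approached as far as the arm can. A call with a number of a shift or a turn outside -1 to 1 is refused whole. A call with a gripper value outside its range is refused whole. The fingers move at their own pace and stop on an object; "grip_force" is the grip in N (left out, the last holds). Time passes only in rows, so rows that do not move let the fingers close, or fill a call up. It gives the time, the measured TCP pose, the force, the opening and the grip force at its end, in the units of the state.
- telemetry.get_obs(): the state, without advancing time (a new reading comes with each control period).
- grab_frame(name): name is "scene" or "side" or "wrist"; returns the picture (384x512x3 uint8, blue, green, red); there is no depth.
- calibration(name): a dict with "fx", "fy", "cx", "cy" (pixels), "k1" (the pictures are not rectified: a ray, as slopes to the right and down, at radius r is drawn at 1 + k1 r^2 times it, then the intrinsics apply), "world_from_camera" (4x4, takes a point from camera to world coordinates); the wrist camera has in their place "mount" (4x4, takes a point from camera to tool coordinates, whose origin is the TCP and whose axes are the flange's). Camera axes: x right, y down, z forward; pixel columns grow to the right and rows downward; lengths in m; the calibration is good to about 2 mm. A picture is of the moment at which its call begins: read the wrist's pose just before it. calibration takes no time and is no camera call.
- order.hand_in(): hands the job in; it is judged then, once.
Trained networks look in the newest picture that a camera, given by its name, has taken for a name from the list of things; names that differ only in an ending like _2 or _b are one class to them, and where a whole thing is asked for, a point or a joint stands for the part that bears it (a point fixed in the world has none). Each returns a list of dicts, best first, with "p" (0 to 1); they miss things now and then, are a little off and sometimes report something else, mostly with a low value. They report only what shows in the picture. A call takes as long as a camera call. They do not tell look-alikes from the thing itself.
- silhouettes(thing, camera): "mask" (384x512 bool, what is visible of it) and "extent" ([centre column, centre row, width, height] in pixels, round what is visible of it).
The state is a dict: "clock": time; "joints": joint angles; "qvel": joint speeds; "tau": joint torques, N m; "tcp_pos": TCP position; "orientation": TCP orientation; "contact_force": force on the tool from outside, world axes, zero at the start; "moment": the same for the moment, N m; "grip_width": finger opening in m; "gripper_force": force on a finger pad.
Only numpy, scipy, OpenCV 4.12 (cv2) and the standard library are available. Lean on these libraries where they do the work, as an engineer would, in place of code of your own. Each camera call takes 0.05 s, during which the arm holds its last target. There are 200 camera calls.

TASK

Put both felt polishing wheels away in their case: thread them hub up onto the post, the wide wheel first and fully down, then the small wheel on top of it. Then swing the lid over and press it down until the catch snaps and it stays fully shut. Leave the carved wooden blank and the amber jar where they are.

Things in the scene. Friction and masses are not known exactly. Their poses are not given: they have to be found in the camera images.
- case: Open grey plastic case fixed to the bench, 150 (its x) x 160 (its y) mm, 72 mm high, walls and floor 6 mm thick. Origin: centre of its underside, z up. The lid is hinged along the top of its +x wall; a steel spring catch (44 mm wide, 38 mm deep, top at 66 mm) stands out from the middle of its -x wall.
- post_foot (a point): Foot of the fixed upright steel post in the middle of the case, on the case's inner floor (6 mm above the bench); axes as the case. The post is 16 mm thick and 50 mm high, its last 10 mm tapered to 6 mm.
- post_tip (a point): Top of that post, 50 mm above post_foot.
- lid (a joint): Lid hinge angle, rad: 0 fully shut, grows as it opens, 1.95 at its stop. Starts open, leaning back past upright, and rests where it is left; below about 1.1 it sinks slowly by itself and stops on the catch at about 0.1; from there a push of about 10 N at its front edge snaps it past the catch to 0, where it stays. Grey plate 162 mm from hinge to front edge, 160 mm wide, 8 mm thick, 160 g.
- lid_hinge (a point): Middle of the hinge line, 75 mm along the case's +x from its centre and 72.5 mm up. Fixed to the lid: the lid plate runs from here along this frame's -x, its outer face is 8 mm along this frame's +z. A steel tongue reaches 21 mm below the middle of its front edge.
- lid_edge (a point): Point on the lid's upper (outer) face at the middle of its front edge, 150 mm from the hinge line (12 mm short of the very edge). Turns with the lid; when shut it is 80.5 mm above the bench: the place to press.
- wide_wheel: Wide felt polishing wheel lying flat, hub up: cream disc 104 mm in diameter, 12 mm thick, with a black hub on top 36 mm in diameter and 18 mm high (30 mm in all); a 26 mm bore goes right through. About 160 g. Origin: centre of its underside, z up.
- small_wheel: Small felt polishing wheel lying flat, hub up: the same as the wide one but 72 mm in diameter (also 12 mm disc, 36 x 18 mm hub, 26 mm bore). About 100 g. Origin: centre of its underside, z up. Home on the post it rests on the wide wheel's hub, its underside 30 mm above post_foot.
- wood_blank: Bystander: dark carved wooden blank, 45 x 150 (its y) x 32 mm high, lying loose. Origin: centre of its underside.
- jar: Bystander: closed amber jar, 64 mm across, 75 mm high, loose. Origin: centre of its underside.
Mind the look-alikes: they are no part of the job. What is shaped like the small_wheel but green is not meant.

How it is judged:
By the outcome, as a careful person would: the job done as asked, in the order asked, and still so for the second after the job is handed in, with the robot touching nothing.
It also fails if it takes over 61 s, if anything falls off the work surface, if the arm or the gripper's body presses on something with over 40 N, if the wrist force passes 120 N, or if a joint passes its speed limit or range.

## Working session

There is one attempt and no reset: what is moved stays moved. The work goes in short steps, Python scripts to look and compute and a tool call to move; the robot and the scene stay as the last step left them, time stands still between calls to the robot, and variables do not carry over. Pictures are saved under pics/ and viewed, at most 10 in all, crops included, and the job is handed in when it is done.

Besides the shell and the picture viewer there is one more tool, called as name(argument=value, ...) on one line, values as JSON. apply_moves: Moves the arm, as the interface text tells. Its arguments: {"type":"object","properties":{"moves":{"type":"array"},"grip_force":{"type":"number"}},"required":["moves"]}

```bash
ls; mkdir -p pics; python3 - <<'E'
from bench import telemetry, grab_frame, calibration, order, silhouettes, r
import cv2,numpy as np
np.set_printoptions(precision=4,suppress=True)
o=telemetry.get_obs(); print(o)
a=grab_frame("scene");b=grab_frame("side")
cv2.imwrite("pics/scene.png",a);cv2.imwrite("pics/side.png",b)
for c in("scene","side","wrist"): print(c,calibration(c))
for t in ["wide_wheel","small_wheel","case","lid","wood_blank","jar"]:
  for c in("scene","side"):
    print(t,c,[(round(d["p"],2),np.round(d["extent"])) for d in silhouettes(t,c)])
E
```

```text
pics
{'clock': 0.0, 'joints': array([-0.1081,  0.4778,  0.0223,  1.5564, -0.0115,  1.1093, -0.0831]), 'qvel': array([ 0.0006, -0.0004,  0.0001,  0.0027, -0.0015,  0.0022,  0.0013]), 'tau': array([ -0.0005, -59.6444,   1.6077, -28.1195,   0.0124,   0.0094,
         0.    ]), 'tcp_pos': array([ 0.6744, -0.    ,  0.2303]), 'orientation': array([-2.2205, -2.2206,  0.0022]), 'contact_force': array([ 0.368 , -0.3011, -0.3714]), 'moment': array([ 0.0187,  0.0132, -0.0063]), 'gripper_force': 0.0, 'grip_width': 0.08499685552283039}
scene {'fx': 437.89380364943605, 'fy': 437.89380364943605, 'cx': 246.7598745983123, 'cy': 193.3818684589582, 'k1': -0.05948628051563856, 'world_from_camera': array([[ 0.0375,  0.7175, -0.6955,  1.304 ],
       [ 0.9993, -0.025 ,  0.028 , -0.0919],
       [ 0.0027, -0.6961, -0.7179,  0.8098],
       [ 0.    ,  0.    ,  0.    ,  1.    ]])}
side {'fx': 448.1518252155807, 'fy': 448.1518252155807, 'cx': 263.2933556841559, 'cy': 183.27457863587998, 'k1': -0.11567928337924853, 'world_from_camera': array([[-0.9354, -0.2197,  0.2771,  0.289 ],
       [-0.3533,  0.619 , -0.7
[... 682 characters left out ...]
,  20.])), (0.86, array([170., 166.,  24.,  23.]))]
small_wheel side [(0.93, array([322., 233.,  31.,  29.])), (0.84, array([274., 211.,  29.,  24.])), (0.76, array([317., 198.,  31.,  21.])), (0.74, array([350., 173.,  27.,  20.]))]
case scene [(0.8, array([358., 155., 113., 119.]))]
case side [(0.81, array([226., 295., 133., 111.]))]
lid scene [(0.61, array([390., 144.,  53.,  95.]))]
lid side [(0.64, array([220., 297., 114.,  76.])), (0.22, array([218., 180.,  32.,  39.]))]
wood_blank scene [(0.63, array([213., 257.,  70.,  32.]))]
wood_blank side [(0.62, array([215., 182.,  39.,  41.]))]
jar scene [(0.8, array([ 95., 234.,  36.,  42.]))]
jar side [(0.81, array([273., 117.,  21.,  31.]))]
```

View pics/scene.png

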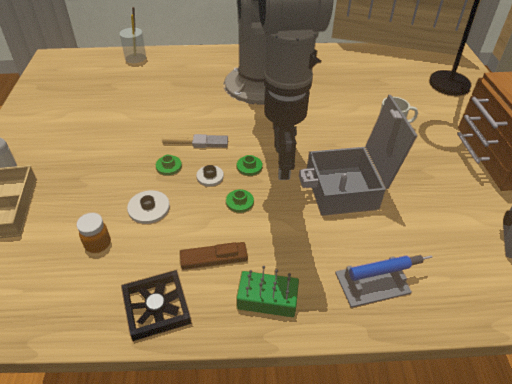

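View pics/side.png

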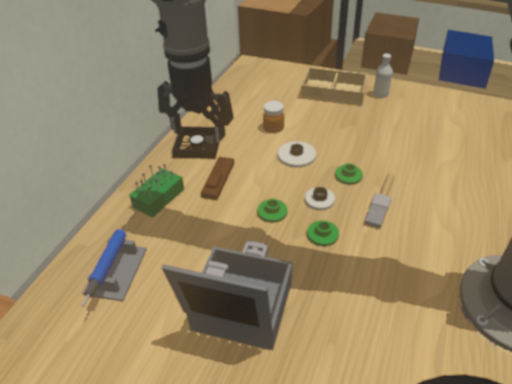

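```bash
cat > h.py <<'E'
from bench import telemetry, grab_frame, calibration, order, silhouettes, r
import cv2,numpy as np
from scipy.optimize import minimize
from scipy.spatial.transform import Rotation as R
np.set_printoptions(precision=4,suppress=True)
def campose(name,o=None):
    c=calibration(name)
    if name!="wrist": return c,c["world_from_camera"]
    T=np.eye(4);T[:3,:3]=R.from_rotvec(o["orientation"]).as_matrix();T[:3,3]=o["tcp_pos"]
    return c,T@c["mount"]
def proj(P,cp):
    c,T=cp;p=(np.asarray(P,float)-T[:3,3])@T[:3,:3]
    s=p[:,:2]/p[:,2:];s=s*(1+c["k1"]*(s**2).sum(1,keepdims=True))
    return s*[c["fx"],c["fy"]]+[c["cx"],c["cy"]]
S=4
def fill(img,P,cp):
    q=cv2.convexHull((proj(P,cp)*S*16).astype(np.int32).reshape(-1,1,2))
    cv2.fillConvexPoly(img,q,1,shift=4)
def box(x0,x1,y0,y1,z0,z1): return np.array([[x,y,z] for x in(x0,x1) for y in(y0,y1) for z in(z0,z1)])
def cyl(rad,z0,z1):
    a=np.linspace(0,6.283,60);return np.array([[rad*np.cos(t),rad*np.sin(t),z] for t in a for z in(z0,z1)])
def place(P,x,y,yaw=0,z=0):
    c,s=np.cos(yaw),np.sin(yaw);return P@np.array([[c,s,0],[-s,c,0],[0,0,1]])+[x,y,z]
def lidpts(P,th):  # hinge frame -> case frame; opening raises -x side
    c,s=np.cos(th),np.sin(th)
    return np.c_[P[:,0]*c+P[:,2]*s,P[:,1],-P[:,0]*s+P[:,2]*c]+[.075,0,.0725]
def wheel(rad): return lambda p:[place(cyl(rad,0,.012),p[0],p[1]),place(cyl(.018,.012,.03),p[0],p[1])]
def case(p):
    return [place(Q,p[0],p[1],p[2]) for Q in(box(-.075,.075,-.08,.08,0,.072),box(-.113,-.075,-.022,.022,.045,.066),lidpts(box(-.162,0,-.08,.08,0,.008),p[3]))]
def fit(model,p0,masks,scale):
    def cost(v):
        p=np.array(p0)+v*scale;e=0
        for m,cp in masks:
            im=np.zeros((384*S,512*S),np.uint8)
            for P in model(p): fill(im,P,cp)
            i=(im.astype(bool)&m).sum();u=(im.astype(bool)|m).sum();e+=1-i/u
        return e
    n=len(p0);b=minimize(cost,np.zeros(n),method="Nelder-Mead",options=dict(initial_simplex=np.r_[[np.zeros(n)],np.eye(n)],maxfev=250,xatol=.01,fatol=1e-4))
    return np.array(p0)+b.x*scale,b.fun
def up(m): return cv2.resize(m.astype(np.uint8),None,fx=S,fy=S,interpolation=cv2.INTER_LINEAR).astype(bool) if 0 else cv2.resize(m.astype(np.float32),None,fx=S,fy=S)>.5
def ground(px,cp,z=0):
    c,T=cp;s0=(np.array(px)-[c["cx"],c["cy"]])/[c["fx"],c["fy"]];s=s0.copy()
    for _ in range(9): s=s0/(1+c["k1"]*(s@s))
    d=T[:3,:3]@np.r_[s,1];return T[:3,3]+d*(z-T[2,3])/d[2]
E
python3 - <<'E'
from h import *
ims={c:grab_frame(c) for c in("scene","side")}
cp={c:campose(c) for c in ims}
def pick(t,c,px):
    L=silhouettes(t,c);return up(min(L,key=lambda d:np.hypot(*(np.array(d["extent"][:2])-px)))["mask"]),cp[c]
def go(t,model,p0,sc,px):
    M=[pick(t,c,px[c]) for c in px]
    p,e=fit(model,p0,M,np.array(sc));print(t,p,e)
    for m in M: print("  single",fit(model,list(p),[m],np.array(sc)) if len(p)==2 else "")
    return p
g=lambda u,v,z=.015:list(ground((u,v),cp["scene"],z)[:2])
w=go("wide_wheel",wheel(.052),g(148,207),[.01,.01],dict(scene=(146,207),side=(295,157)))
s=go("small_wheel",wheel(.036),g(209,174),[.01,.01],dict(scene=(209,172),side=(322,198)))
j=go("jar",lambda p:[place(cyl(.032,0,.075),*p)],g(95,234,.04),[.01,.01],dict(scene=(95,234),side=(273,117)))
c=go("case",case,g(345,185,.03)+[1.57,1.9],[.02,.02,.1,.1],dict(scene=(358,155),side=(226,295)))
out=[]
for k,(x,y,W,H) in dict(scene=(290,80,140,140),side=(150,230,150,140)).items():
    im=cv2.resize(ims[k],None,fx=S,fy=S,interpolation=cv2.INTER_CUBIC)
    for P in case(c)+wheel(.052)(w)+wheel(.036)(s)+[place(box(-.008,.008,-.008,.008,.006,.056),*c[:3])]:
        cv2.polylines(im,[cv2.convexHull((proj(P,cp[k])*S).astype(np.int32).reshape(-1,1,2))],True,(0,0,255),1)
    ring=place(np.array([[x,y,.072] for x,y in((.069,.074),(-.069,.074),(-.069,-.074),(.069,-.074))]),*c[:3])
    cv2.polylines(im,[(proj(ring,cp[k])*S).astype(np.int32)],True,(0,255,255),1)
    out.append(im[y*S:(y+H)*S,x*S:(x+W)*S][:, :600])
    if k=="scene": wh=im[140*S:230*S,120*S:260*S]
top=np.hstack([cv2.resize(o,(400,int(o.shape[0]*400/o.shape[1]))) [:370] for o in out])
cv2.imwrite("pics/ov.png",np.vstack([top,cv2.resize(wh,(800,514))[140:370]]))
E
```

```text
wide_wheel [ 0.5613 -0.3066] 0.1851088802094405
  single (array([ 0.5621, -0.3067]), np.float64(0.07925320133433766))
  single (array([ 0.5589, -0.3075]), np.float64(0.09922251018141426))
small_wheel [ 0.4531 -0.1568] 0.22487737995519474
  single (array([ 0.4545, -0.1572]), np.float64(0.16424693851786387))
  single (array([ 0.4528, -0.1567]), np.float64(0.058119128729224756))
jar [ 0.6633 -0.4158] 0.2499304802881509
  single (array([ 0.6635, -0.416 ]), np.float64(0.17703505806662667))
  single (array([ 0.6633, -0.4158]), np.float64(0.07144139292766105))
case [0.5133 0.1853 1.6624 1.7451] 0.059554853293896426
  single 
  single
```

View pics/ov.png

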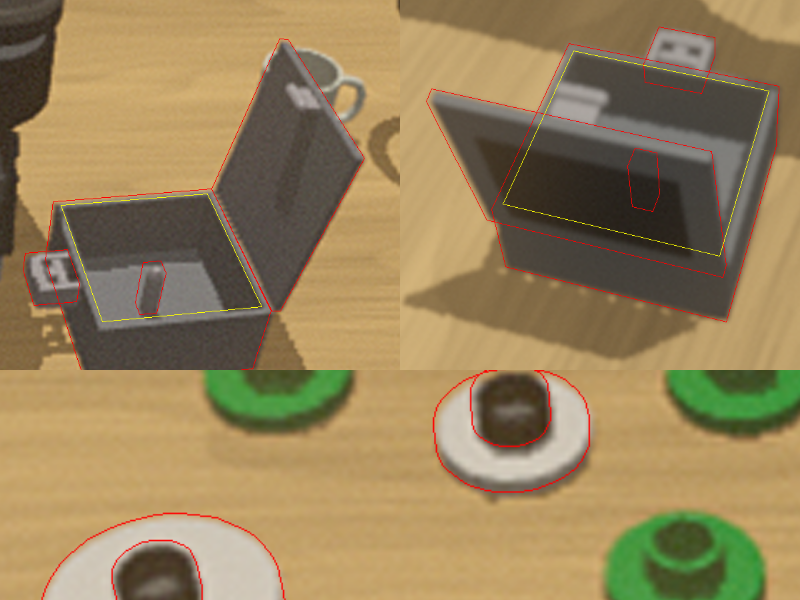

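apply_moves(moves=[[0,0,0,-0.0384,-0.0141,0,1],[0,0,0,-0.0384,-0.0141,0,1],[0,0,0,-0.0384,-0.0141,0,1],[0,0,0,-0.0384,-0.0141,0,1],[0,0,0,-0.0384,-0.0141,0,1],[0,0,0,-0.0384,-0.0141,0,1],[0,0,0,-0.0384,-0.0141,0,1],[0,0,0,-0.0384,-0.0141,0,1]])

```text
clock: 1.87
tcp_pos: [0.5613, -0.3089, 0.2316]
orientation: [2.221, 2.221, 0.0]
contact_force: [0.9, -0.9, 0.3]
grip_width: 0.0856
gripper_force: 0.0
```

apply_moves(moves=[[0,0,1,0,0,0.006,1],[0,0,1,0,0,0.006,1],[0,0,1,0,0,0.006,1],[0,0,1,0,0,0.006,1],[0,0,1,0,0,0.006,1],[0,0,1,0,0,0.006,1],[0,0,1,0,0,0.006,1],[0,0,1,0,0,0.006,1]])

```text
clock: 2.53
tcp_pos: [0.5623, -0.3072, 0.1831]
orientation: [2.936, 1.118, 0.0]
contact_force: [0.6, -0.2, 0.6]
grip_width: 0.0855
gripper_force: 0.0
```

apply_moves(moves=[[0,0,1,0,0,0.006,1],[0,0,1,0,0,0.006,1],[0,0,1,0,0,0.006,1],[0,0,1,0,0,0.006,1],[0,0,1,0,0,0.006,1],[0,0,1,0,0,0.006,1],[0,0,1,0,0,0.006,1],[0,0,0,0,0,0,1]])

```text
clock: 3.2
tcp_pos: [0.5617, -0.3065, 0.14]
orientation: [-3.141, 0.005, 0.003]
contact_force: [-1.5, 1.0, 0.5]
grip_width: 0.0853
gripper_force: 0.0
```

```bash
cat > wm.py <<'E'
from h import *
import sys
def measure(t,rad,p0,fn=None):
    o=telemetry.get_obs();im=grab_frame("wrist");cp=campose("wrist",o)
    L=silhouettes(t,"wrist");print([(round(d["p"],2),np.round(d["extent"])) for d in L])
    for P in wheel(rad)(p0): pass
    ctr=proj([[p0[0],p0[1],.015]],cp)[0]
    d=min(L,key=lambda d:np.hypot(*(np.array(d["extent"][:2])-ctr)))
    p,e=fit(wheel(rad),list(p0),[(up(d["mask"]),cp)],np.array([.006,.006]));print(t,p,e)
    Rm=R.from_rotvec(o["orientation"]).as_matrix();print("tcp",o["tcp_pos"],"clock",o["clock"],"width",o["grip_width"]);print(Rm)
    print("tool shift to go",Rm.T@(np.r_[p,.0]-o["tcp_pos"]))
    if fn:
        for P in wheel(rad)(p): cv2.polylines(im,[cv2.convexHull(proj(P,cp).astype(np.int32).reshape(-1,1,2))],True,(0,0,255),1)
        cv2.imwrite(fn,im)
E
python3 -c "
from wm import *
measure('wide_wheel',.052,[.5613,-.3066],'pics/w1.png')"
```

```text
[]Traceback (most recent call last):
  File "<string>", line 3, in <module>
    measure('wide_wheel',.052,[.5613,-.3066],'pics/w1.png')
    ~~~~~~~^^^^^^^^^^^^^^^^^^^^^^^^^^^^^^^^^^^^^^^^^^^^^^^^
  File "wm.py", line 8, in measure
    d=min(L,key=lambda d:np.hypot(*(np.array(d["extent"][:2])-ctr)))
ValueError: min() iterable argument is empty
```

```bash
python3 - <<'E'
from h import *
o=telemetry.get_obs();im=grab_frame("wrist");cp=campose("wrist",o)
L=silhouettes("wide_wheel","wrist");print([(round(d["p"],2),np.round(d["extent"])) for d in L])
for P in wheel(.052)([.5613,-.3066]): cv2.polylines(im,[cv2.convexHull(proj(P,cp).astype(np.int32).reshape(-1,1,2))],True,(0,0,255),1)
cv2.imwrite("pics/w1.png",im)
E
```

```text
[(0.93, array([259., 179., 123., 120.]))]
```

View pics/w1.png

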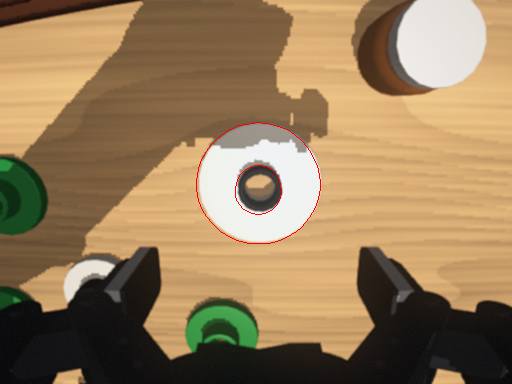

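apply_moves(moves=[[0,0,0,0,0,0.035,0.6],[0,0,0,0,0,0.035,0.5],[0,0,0,0,0,0.035,0.4],[0,0,0,0,0,0.015,0.4],[0,0,0,0,0,0.007,0.2],[0,0,0,0,0,0,-0.5],[0,0,0,0,0,0,-1],[0,0,0,0,0,0,-1]], grip_force=45)

```text
clock: 4.07
tcp_pos: [0.5635, -0.308, 0.0163]
orientation: [3.14, 0.0, 0.004]
contact_force: [0.3, 0.8, -1.1]
grip_width: 0.0345
gripper_force: 44.9
```

apply_moves(moves=[[0,0,0,0,0,0,-1],[0,0,0,0,0,0,-1],[0,0,0,0,0,0,-1],[0,0,0,0,0,0,-1],[0,0,0,0,0,0,-1],[0,0,0,0,0,0,-1],[0,0,0,0,0,0,-1],[0,0,0,0,0,0,-1]])

```text
clock: 4.73
tcp_pos: [0.5625, -0.3072, 0.0147]
orientation: [3.142, 0.0, 0.001]
contact_force: [0.4, 1.8, 3.4]
grip_width: 0.0345
gripper_force: 45.2
```

apply_moves(moves=[[0,0,0,0,0,0.0,-1],[0,0,0,0,0,-0.025,-1],[0,0,0,0,0,-0.033,-1],[0,0,0,0,0,-0.033,-1],[0,0,0,0,0,-0.034,-1],[0,0,0,-0.004,-0.036,0,-1],[0,0,0,-0.004,-0.038,0,-1],[0,0,0,-0.004,-0.038,0,-1]])

```text
clock: 5.4
tcp_pos: [0.5498, -0.1947, 0.1397]
orientation: [3.141, -0.003, 0.002]
contact_force: [1.1, 1.4, -1.4]
grip_width: 0.0347
gripper_force: 45.5
```

apply_moves(moves=[[0,0,0,-0.004,-0.038,0,-1],[0,0,0,-0.004,-0.038,0,-1],[0,0,0,-0.004,-0.038,0,-1],[0,0,0,-0.004,-0.038,0,-1],[0,0,0,-0.004,-0.038,0,-1],[0,0,0,-0.004,-0.038,0,-1],[0,0,0,-0.004,-0.038,0,-1],[0,0,0,-0.004,-0.038,0,-1]])

```text
clock: 6.07
tcp_pos: [0.5174, 0.1104, 0.1391]
orientation: [3.141, -0.0, -0.0]
contact_force: [0.5, 0.4, -1.7]
grip_width: 0.0348
gripper_force: 45.5
```

apply_moves(moves=[[0,0,0,-0.003,-0.038,0,-1],[0,0,0,-0.001,-0.0325,0,-1],[0,0,0,0,0,0,-1],[0,0,0,0,0,0,-1],[0,0,0,0,0,0,-1],[0,0,0,0,0,0,-1],[0,0,0,0,0,0,-1],[0,0,0,0,0,0,-1]])

```text
clock: 6.73
tcp_pos: [0.5144, 0.1779, 0.1393]
orientation: [3.141, -0.004, -0.0]
contact_force: [0.1, 0.2, -1.4]
grip_width: 0.0343
gripper_force: 45.5
```

```bash
cat > held.py <<'E'
from h import *
import sys
def held(rad,dz,t,fn,case_p=[.5133,.1853,1.6624,1.7451]):
    """fit x,y offset of held wheel wrt tcp; underside dz below tcp"""
    o=telemetry.get_obs();ims={c:grab_frame(c) for c in("scene","wrist")}
    print("tcp",o["tcp_pos"],o["orientation"],"width",o["grip_width"],"t",o["clock"])
    z0=o["tcp_pos"][2]-dz;x0=o["tcp_pos"][:2]
    out=[]
    for c in ims:
        cp=campose(c,o);L=silhouettes(t,c);print(c,[(round(d["p"],2),np.round(d["extent"])) for d in L])
        im=cv2.resize(ims[c],None,fx=S,fy=S,interpolation=cv2.INTER_CUBIC)
        Q=[P+[0,0,z0] for P in wheel(rad)(x0)]+[place(box(-.008,.008,-.008,.008,.006,.046),*case_p[:3]),place(cyl(.003,.0559,.056),*case_p[:3])]
        for P in Q: cv2.polylines(im,[cv2.convexHull((proj(P,cp)*S).astype(np.int32).reshape(-1,1,2))],True,(0,0,255),1)
        u,v=proj([[*x0,z0]],cp)[0]*S
        u=int(np.clip(u,300,512*S-300));v=int(np.clip(v,280,384*S-280))
        crop=im[v-280:v+280,u-300:u+300] if c=="scene" else cv2.resize(im,(600,450))
        out.append(cv2.resize(crop,(400,int(crop.shape[0]*400/crop.shape[1]))))
    h=max(a.shape[0] for a in out)
    cv2.imwrite(fn,np.hstack([cv2.copyMakeBorder(a,0,h-a.shape[0],0,0,0) for a in out]))
E
python3 -c "
from held import *
held(.052,.0147,'wide_wheel','pics/h1.png')"
```

```text
tcp [0.5144 0.1779 0.1393] [ 3.1413 -0.0036 -0.0001] width 0.034332517708038114 t 6.7333
scene [(0.62, array([347., 152.,  48.,  32.]))]
wrist [(0.87, array([258., 238., 215., 202.]))]
```

View pics/h1.png

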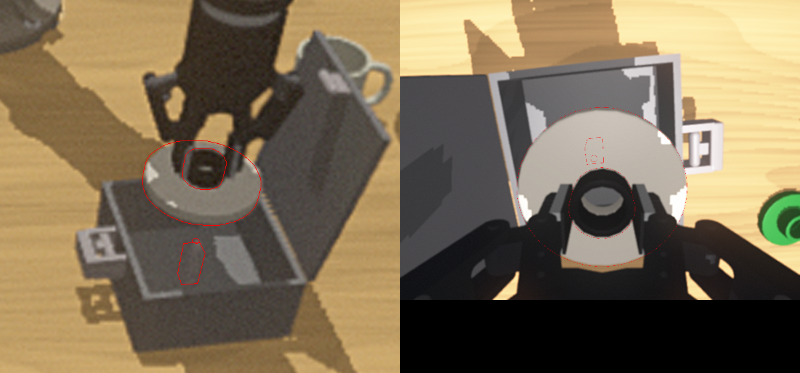

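apply_moves(moves=[[0,0,0,-0.001,-0.007,0,-1],[0,0,0,0,0,0,-1],[0,0,0,0,0,0.02,-1],[0,0,0,0,0,0.02,-1],[0,0,0,0,0,0.015,-1],[0,0,0,0,0,0,-1],[0,0,0,0,0,0,-1],[0,0,0,0,0,0,-1]])

```text
clock: 7.6
tcp_pos: [0.5138, 0.1866, 0.0851]
orientation: [-3.141, -0.0, -0.002]
contact_force: [0.0, 0.0, -1.1]
grip_width: 0.0348
gripper_force: 45.5
```

```bash
python3 -c "
from held import *
held(.052,.0147,'wide_wheel','pics/h2.png')"
```

```text
tcp [0.5138 0.1866 0.0851] [-3.1412 -0.0003 -0.0016] width 0.034757430699045015 t 7.6
scene [(0.59, array([345., 168.,  43.,  33.])), (0.39, array([392., 142.,  48.,  89.]))]
wrist []
```

View pics/h2.png

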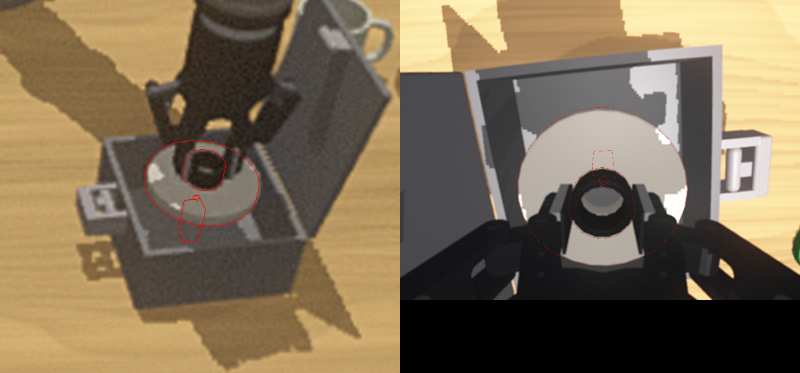

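apply_moves(moves=[[0,0,0,0,0.001,0.012,-1],[0,0,0,0,0,0.012,-1],[0,0,0,0,0,0.012,-1],[0,0,0,0,0,0.0,-1],[0,0,0,0,0,0.0,-1],[0,0,0,0,0,0,-1],[0,0,0,0,0,0,-1],[0,0,0,0,0,0,-1]])

```text
clock: 8.47
tcp_pos: [0.5136, 0.1854, 0.0487]
orientation: [-3.141, 0.0, -0.001]
contact_force: [0.4, 0.3, -1.1]
grip_width: 0.0348
gripper_force: 45.5
```

apply_moves(moves=[[0,0,0,0,0,0.01,-1],[0,0,0,0,0,0.01,-1],[0,0,0,0,0,0.006,-1],[0,0,0,0,0,0.0,-1],[0,0,0,0,0,0.0,-1],[0,0,0,0,0,0,0.2],[0,0,0,0,0,0,0.2],[0,0,0,0,0,0,0.2]])

```text
clock: 9.13
tcp_pos: [0.5134, 0.1854, 0.0224]
orientation: [-3.141, 0.0, -0.001]
contact_force: [0.4, 0.4, -0.7]
grip_width: 0.0509
gripper_force: 0.0
```

apply_moves(moves=[[0,0,0,0,0,0,0.2],[0,0,0,0,0,0,0.2],[0,0,0,0,0,-0.03,0.2],[0,0,0,0,0,-0.035,0.2],[0,0,0,0,0,-0.035,0.2],[0,0,0,0,0,-0.025,0.2],[0,0,0,0,0,0,0.2],[0,0,0,0,0,0,0.2]])

```text
clock: 9.8
tcp_pos: [0.5141, 0.1859, 0.1488]
orientation: [-3.139, -0.0, -0.005]
contact_force: [0.2, 0.6, -1.3]
grip_width: 0.0513
gripper_force: 0.0
```

```bash
python3 - <<'E'
from h import *
o=telemetry.get_obs();print(o["tcp_pos"],o["grip_width"])
cp=campose("wrist",o);L=[]
for i in range(3):
    im=grab_frame("wrist");L=silhouettes("wide_wheel","wrist")
    if L:break
for d in L[:1]:
    for z in(0,.006,.015):
        print(d["p"],d["extent"],z,fit(lambda p:[P+[0,0,z] for P in wheel(.052)(p)],[.5133,.1853],[(up(d["mask"]),cp)],np.array([.006,.006])))
for P in [P+[0,0,.006] for P in wheel(.052)([.5133,.1853])]+[place(cyl(.003,.055,.056),.5133,.1853)]:
    cv2.polylines(im,[cv2.convexHull(proj(P,cp).astype(np.int32).reshape(-1,1,2))],True,(0,0,255),1)
cv2.imwrite("pics/p1.png",im)
E
```

```text
[0.5141 0.1859 0.1488] 0.051302008379761795
0.9 [259.5, 183.3, 122.0, 123.1] 0 (array([0.5123, 0.1852]), np.float64(0.07619803444077233))
0.9 [259.5, 183.3, 122.0, 123.1] 0.006 (array([0.5131, 0.185 ]), np.float64(0.05924175706154011))
0.9 [259.5, 183.3, 122.0, 123.1] 0.015 (array([0.5136, 0.1853]), np.float64(0.11321012312593226))
```

View pics/p1.png

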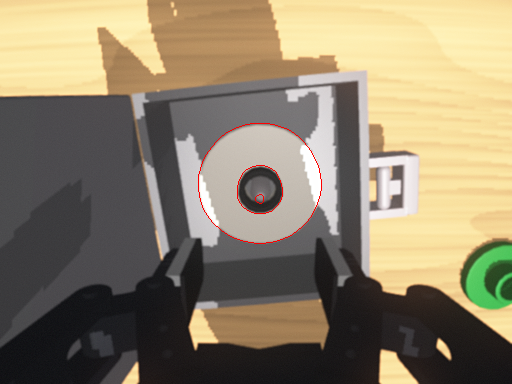

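apply_moves(moves=[[0,0,0,-0.0065,0.038,0,0.4],[0,0,0,-0.007,0.038,0,0.4],[0,0,0,-0.007,0.038,0,0.4],[0,0,0,-0.007,0.038,0,0.4],[0,0,0,-0.007,0.038,0,0.4],[0,0,0,-0.007,0.038,0,0.4],[0,0,0,-0.007,0.038,0,0.4],[0,0,0,-0.007,0.038,0,0.4]])

```text
clock: 10.57
tcp_pos: [0.4559, -0.1202, 0.146]
orientation: [3.142, 0.0, -0.004]
contact_force: [1.2, -0.2, -0.7]
grip_width: 0.0598
gripper_force: 0.0
```

apply_moves(moves=[[0,0,0,-0.006,0.038,0,0.4],[0,0,0,0,0,0,0.4],[0,0,0,0,0,0,0.4],[0,0,0,0,0,0,0.4],[0,0,0,0,0,0,0.4],[0,0,0,0,0,0,0.4],[0,0,0,0,0,0,0.4],[0,0,0,0,0,0,0.4]])

```text
clock: 11.23
tcp_pos: [0.4519, -0.1558, 0.1472]
orientation: [-3.141, -0.003, 0.0]
contact_force: [-0.3, -0.2, 0.9]
grip_width: 0.0598
gripper_force: 0.0
```

```bash
python3 -c "
from wm import *
measure('small_wheel',.036,[.4531,-.1568],'pics/s1.png')"
```

```text
[(0.92, array([384., 227.,  77.,  79.])), (0.67, array([263., 178.,  77.,  86.])), (0.61, array([141., 217.,  79.,  75.]))]
small_wheel [ 0.4563 -0.1572] 0.10794082295188778
tcp [ 0.4519 -0.1558  0.1472] clock 11.2333 width 0.05981942360942596
[[ 1.      0.0018 -0.0002]
 [ 0.0018 -1.      0.0002]
 [-0.0002 -0.0002 -1.    ]]
tool shift to go [0.0044 0.0015 0.1472]
```

View pics/s1.png

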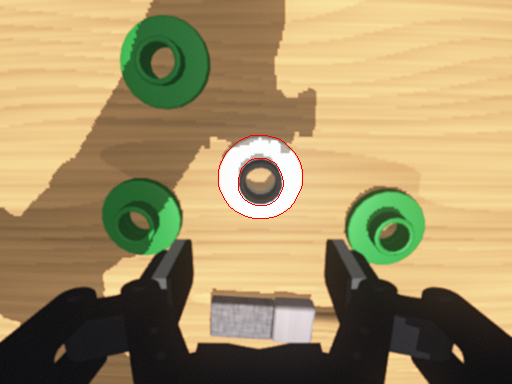

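apply_moves(moves=[[0,0,0,0.0036,0.0012,0.03,0.4],[0,0,0,0,0,0.035,0.4],[0,0,0,0,0,0.035,0.4],[0,0,0,0,0,0.021,0.4],[0,0,0,0,0,0.0115,0.2],[0,0,0,0,0,0,-0.2],[0,0,0,0,0,0,-1],[0,0,0,0,0,0,-1]])

```text
clock: 12.0
tcp_pos: [0.4563, -0.1582, 0.0159]
orientation: [3.141, -0.0, 0.003]
contact_force: [0.2, -0.2, -1.5]
grip_width: 0.0333
gripper_force: 46.0
```

apply_moves(moves=[[0,0,0,0,0,0,-1],[0,0,0,0,0,0,-1],[0,0,0,0,0,0,-1],[0,0,0,0,0,0,-1],[0,0,0,0,0,0,-1],[0,0,0,0,0,0,-1],[0,0,0,0,0,0,-1],[0,0,0,0,0,0,-1]])

```text
clock: 12.67
tcp_pos: [0.4553, -0.1579, 0.0148]
orientation: [3.142, -0.0, -0.0]
contact_force: [0.4, -0.7, -1.3]
grip_width: 0.0333
gripper_force: 46.0
```

apply_moves(moves=[[0,0,0,0,0,-0.025,-1],[0,0,0,0,0,-0.035,-1],[0,0,0,0,0,-0.035,-1],[0,0,0,0,0,-0.03,-1],[0,0,0,0.006,-0.036,0,-1],[0,0,0,0.0065,-0.038,0,-1],[0,0,0,0.0065,-0.038,0,-1],[0,0,0,0.0065,-0.038,0,-1]])

```text
clock: 13.33
tcp_pos: [0.4807, -0.0064, 0.1401]
orientation: [-3.141, 0.002, -0.001]
contact_force: [0.7, -0.1, -1.1]
grip_width: 0.0331
gripper_force: 46.0
```

apply_moves(moves=[[0,0,0,0.0065,-0.038,0,-1],[0,0,0,0.0065,-0.038,0,-1],[0,0,0,0.0065,-0.038,0,-1],[0,0,0,0.0065,-0.038,0,-1],[0,0,0,0.0065,-0.038,0,-1],[0,0,0,0,0,0,-1],[0,0,0,0,0,0,-1],[0,0,0,0,0,0,-1]])

```text
clock: 14.0
tcp_pos: [0.5129, 0.1815, 0.1394]
orientation: [3.141, 0.0, -0.001]
contact_force: [-0.9, -0.4, -1.0]
grip_width: 0.0332
gripper_force: 46.0
```

```bash
python3 - <<'E'
from h import *
o=telemetry.get_obs();print(o["tcp_pos"],o["orientation"],o["grip_width"],o["clock"])
for c in("wrist","scene"):
    cp=campose(c,o);im=grab_frame(c);L=silhouettes("small_wheel",c)
    ctr=proj([o["tcp_pos"]],cp)[0]
    for d in L:
        if np.hypot(*(np.array(d["extent"][:2])-ctr))<70: print(c,d["p"],d["extent"],fit(lambda p:[P+[0,0,o["tcp_pos"][2]-.0148] for P in wheel(.036)(p)],list(o["tcp_pos"][:2]),[(up(d["mask"]),cp)],np.array([.006,.006])))
E
```

```text
[0.5129 0.1815 0.1394] [ 3.1406  0.0003 -0.0012] 0.03323309501666541 14.0
wrist 0.71 [261.9, 240.9, 152.5, 149.9] (array([0.5144, 0.1812]), np.float64(0.24044668262828117))
scene 0.73 [346.9, 149.9, 33.6, 21.7] (array([0.5139, 0.182 ]), np.float64(0.1939879342625338))
```

apply_moves(moves=[[0,0,0,-0.0005,-0.0037,0,-1],[0,0,0,0,0,0,-1],[0,0,0,0,0,0.02,-1],[0,0,0,0,0,0.02,-1],[0,0,0,0,0,0.016,-1],[0,0,0,0,0,0,-1],[0,0,0,0,0,0,-1],[0,0,0,0,0,0,-1]])

```text
clock: 14.87
tcp_pos: [0.5135, 0.1859, 0.0846]
orientation: [-3.141, 0.001, -0.002]
contact_force: [0.2, 0.1, -2.0]
grip_width: 0.0334
gripper_force: 46.0
```

apply_moves(moves=[[0,0,0,0,0,0.008,-1],[0,0,0,0,0,0.008,-1],[0,0,0,0,0,0.008,-1],[0,0,0,0,0,0.0,-1],[0,0,0,0,0,0.0,-1],[0,0,0,0,0,0,-1],[0,0,0,0,0,0,-1],[0,0,0,0,0,0,-1]])

```text
clock: 15.53
tcp_pos: [0.5131, 0.1859, 0.0601]
orientation: [-3.141, 0.0, -0.001]
contact_force: [-0.1, 0.1, -1.3]
grip_width: 0.0335
gripper_force: 46.0
```

apply_moves(moves=[[0,0,0,0,0,0.006,-1],[0,0,0,0,0,0,-1],[0,0,0,0,0,0.0,-1],[0,0,0,0,0,0.0,0.2],[0,0,0,0,0,0.0,0.2],[0,0,0,0,0,0,0.2],[0,0,0,0,0,0,0.2],[0,0,0,0,0,0,0.2]])

```text
clock: 16.2
tcp_pos: [0.513, 0.1859, 0.0539]
orientation: [-3.141, 0.0, -0.001]
contact_force: [0.1, -0.2, -0.7]
grip_width: 0.0516
gripper_force: 0.0
```

apply_moves(moves=[[0,0,0,0,0,-0.02,0.2],[0,0,0,0,0,-0.035,0.2],[0,0,0,0,0,-0.035,0.2],[0,0,0,0,0,-0.01,0.2],[0,0,0,0,0,0,0.2],[0,0,0,0,0,0,0.2],[0,0,0,0,0,0,0.2],[0,0,0,0,0,0,0.2]])

```text
clock: 16.87
tcp_pos: [0.5118, 0.1855, 0.1523]
orientation: [3.14, 0.0, -0.004]
contact_force: [-0.8, -0.4, 0.1]
grip_width: 0.0513
gripper_force: 0.0
```

```bash
python3 - <<'E'
from h import *
o=telemetry.get_obs();print(o["tcp_pos"],o["grip_width"],o["joints"])
cp=campose("wrist",o)
im=grab_frame("wrist")
for P in [P+[0,0,.006] for P in wheel(.052)([.5133,.1853])]+[P+[0,0,.036] for P in wheel(.036)([.5133,.1853])]:
    cv2.polylines(im,[cv2.convexHull(proj(P,cp).astype(np.int32).reshape(-1,1,2))],True,(0,0,255),1)
s=grab_frame("scene")
cs=campose("scene")
sb=cv2.resize(s[80:220,290:430],(384,384),interpolation=cv2.INTER_CUBIC)
cv2.imwrite("pics/p2.png",cv2.resize(np.hstack([im[:,60:460],sb]),None,fx=1,fy=1))
L=silhouettes("case","scene");b=silhouettes
m=[(up(L[0]["mask"]),cs)]
print(L[0]["p"],fit(lambda p:case([.5133,.1853,1.6624,p[0]]),[1.745],m,np.array([.1])))
E
```

```text
[0.5118 0.1855 0.1523] 0.05133114225774726 [-0.8059  0.3793  0.4299  1.9664 -0.2081  0.8412 -1.8337]
0.67 (array([1.745]), np.float64(0.17526929396729352))
```

View pics/p2.png

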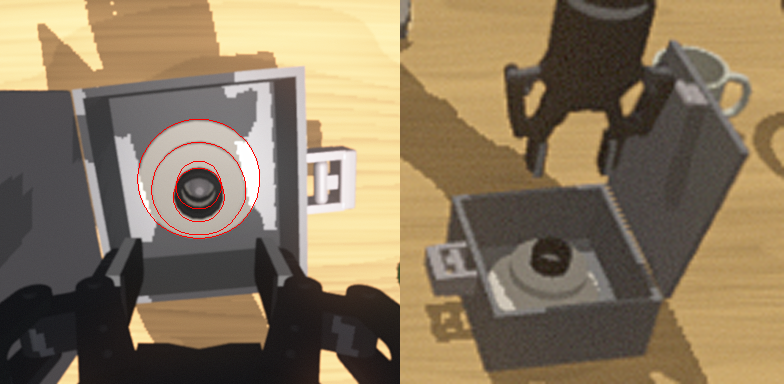

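apply_moves(moves=[[0,0,0,0,0,-0.03,-1],[0,0,0,0,0,-0.04,-1],[0,0,0,0,0,-0.04,-1],[0,0,0,0,0,-0.038,-1],[0,0,0,0,0,0,-1],[0,0,0,0,-0.03,0,-1],[0,0,0,0,-0.038,0,-1],[0,0,0,0,-0.038,0,-1]])

```text
clock: 17.68
tcp_pos: [0.513, 0.2922, 0.3017]
orientation: [-3.141, 0.004, -0.0]
contact_force: [0.0, -0.1, 0.3]
grip_width: -0.0
gripper_force: 0.0
```

apply_moves(moves=[[0,0,0,0,-0.038,0,-1],[0,0,0,0,-0.038,0,-1],[0,0,0,0,-0.01,0,-1],[0,0,0,0,0,0,-1],[0,0,0,0,0,0,-1],[0,0,0,0,0,0,-1],[0,0,0,0,0,0,-1],[0,0,0,0,0,0,-1]])

```text
clock: 18.35
tcp_pos: [0.5135, 0.3761, 0.3021]
orientation: [3.142, -0.004, 0.0]
contact_force: [1.2, -0.5, 0.2]
grip_width: -0.0001
gripper_force: 0.0
```

```bash
python3 - <<'E'
from h import *
print(ground((398,118),campose("scene"),0),ground((398,100),campose("scene"),.08))
E
```

```text
[0.2076 0.4253 0.    ] [0.2269 0.3998 0.08  ]
```

apply_moves(moves=[[0,0,0,0,0,0.035,-1],[0,0,0,0,0,0.04,-1],[0,0,0,0,0,0.036,-1],[0,0,0,0,0,0,-1],[0,0,0,0,0.015,0,-1],[0,0,0,0,0.015,0,-1],[0,0,0,0,0.01,0,-1],[0,0,0,0,0.01,0,-1]])

```text
clock: 19.02
tcp_pos: [0.5145, 0.3258, 0.1935]
orientation: [-3.139, 0.004, -0.005]
contact_force: [-0.5, -0.1, -0.5]
grip_width: 0.0002
gripper_force: 0.0
```

apply_moves(moves=[[0,0,0,0,0.01,0,-1],[0,0,0,0,0.01,0,-1],[0,0,0,0,0.01,0,-1],[0,0,0,0,0.01,0,-1],[0,0,0,0,0.01,0,-1],[0,0,0,0,0.01,0,-1],[0,0,0,0,0.01,0,-1],[0,0,0,0,0.01,0,-1]])

```text
clock: 19.68
tcp_pos: [0.5133, 0.2472, 0.1917]
orientation: [-3.14, -0.0, -0.002]
contact_force: [0.8, 0.6, -0.1]
grip_width: 0.0001
gripper_force: 0.3
```

apply_moves(moves=[[0,0,0,0,0.01,0,-1],[0,0,0,0,0.01,0,-1],[0,0,0,0,0.01,0,-1],[0,0,0,0,0.01,0,-1],[0,0,0,0,0.01,0,-1],[0,0,0,0,0.01,0,-1],[0,0,0,0,0,0,-1],[0,0,0,0,0,0,-1]])

```text
clock: 20.35
tcp_pos: [0.5129, 0.1871, 0.1908]
orientation: [-3.142, 0.002, 0.0]
contact_force: [0.0, -0.4, -0.2]
grip_width: 0.0002
gripper_force: 0.0
```

```bash
cat > lid.py <<'E'
from h import *
o=telemetry.get_obs();print(o["tcp_pos"],o["contact_force"],o["clock"])
for c in("scene","side"):
    im=grab_frame(c);cp=campose(c)
    for t in("lid","case"):
        for d in silhouettes(t,c)[:1]:
            mod=(lambda p:case([.5133,.1853,1.6624,p[0]])[2:]) if t=="lid" else (lambda p:case([.5133,.1853,1.6624,p[0]]))
            best=min((fit(mod,[a],[(up(d["mask"]),cp)],np.array([.1]))[::-1] for a in(1.5,.9,.3,.02)),key=lambda b:b[0])
            print(c,t,round(d["p"],2),best)
E
python3 lid.py
```

```text
[0.5129 0.1871 0.1908] [ 0.0183 -0.375  -0.2066] 20.35
scene lid 0.79 (np.float64(0.15211834448251482), array([0.8509]))
scene case 0.8 (np.float64(0.1904672347928299), array([0.8422]))
side lid 0.85 (np.float64(0.08180964948802816), array([0.7391]))
side case 0.71 (np.float64(0.06853807453172833), array([0.7403]))
```

apply_moves(moves=[[0,0,0,0,0,-0.03,-1],[0,0,0,0,0,-0.01,-1],[0,0,0,0.003,0.026,0,-1],[0,0,0,0.004,0.026,0,-1],[0,0,0,0,0.0245,0,-1],[0,0,0,0,0,0,-1],[0,0,0,0,0,0,-1],[0,0,0,0,0,0,-1]])

```text
clock: 21.32
tcp_pos: [0.5199, 0.1122, 0.2309]
orientation: [-3.141, -0.001, -0.001]
contact_force: [0.3, 0.6, 0.3]
grip_width: 0.0
gripper_force: 0.0
```

```bash
python3 lid.py
```

```text
[0.5199 0.1122 0.2309] [0.3038 0.5717 0.3163] 21.3167
scene lid 0.6 (np.float64(0.04787998193982679), array([0.0797]))
scene case 0.92 (np.float64(0.04753097596937328), array([0.0528]))
side lid 0.89 (np.float64(0.0237227410186146), array([0.079]))
side case 0.92 (np.float64(0.02225522292348714), array([0.0747]))
```

apply_moves(moves=[[0,0,0,0,0,0.035,-1],[0,0,0,0,0,0.04,-1],[0,0,0,0,0,0.035,-1],[0,0,0,0,0,0.018,-1],[0,0,0,0,0,0.0,-1],[0,0,0,0,0,0,-1],[0,0,0,0,0,0,-1],[0,0,0,0,0,0,-1]])

```text
clock: 22.28
tcp_pos: [0.5212, 0.1118, 0.1046]
orientation: [-3.14, -0.0, -0.005]
contact_force: [0.3, 0.0, 0.2]
grip_width: 0.0001
gripper_force: 0.0
```

apply_moves(moves=[[0,0,0,0,0,0.003,-1],[0,0,0,0,0,0.003,-1],[0,0,0,0,0,0.003,-1],[0,0,0,0,0,0.002,-1],[0,0,0,0,0,0,-1],[0,0,0,0,0,0,-1],[0,0,0,0,0,0,-1],[0,0,0,0,0,0,-1]])

```text
clock: 22.95
tcp_pos: [0.5204, 0.1113, 0.0924]
orientation: [-3.141, 0.0, -0.002]
contact_force: [-0.6, 0.3, 6.4]
grip_width: -0.0
gripper_force: 3.0
```

In contact at z ≈ 0.092; continue to push toward 0.0805.

apply_moves(moves=[[0,0,0,0,0,0.002,-1],[0,0,0,0,0,0.002,-1],[0,0,0,0,0,0.002,-1],[0,0,0,0,0,0.002,-1],[0,0,0,0,0,0.002,-1],[0,0,0,0,0,0.002,-1],[0,0,0,0,0,0,-1],[0,0,0,0,0,0,-1]])

```text
clock: 23.62
tcp_pos: [0.5197, 0.1115, 0.0802]
orientation: [-3.141, -0.0, 0.001]
contact_force: [-2.9, 0.0, 8.6]
grip_width: 0.0002
gripper_force: 4.5
```

apply_moves(moves=[[0,0,0,0,0,0.001,-1],[0,0,0,0,0,0.001,-1],[0,0,0,0,0,0,-1],[0,0,0,0,0,0,-1],[0,0,0,0,0,0,-1],[0,0,0,0,0,0,-1],[0,0,0,0,0,0,-1],[0,0,0,0,0,0,-1]])

```text
clock: 24.28
tcp_pos: [0.5198, 0.1115, 0.0798]
orientation: [-3.14, 0.001, 0.001]
contact_force: [-7.7, -1.6, 26.4]
grip_width: -0.0001
gripper_force: 13.3
```

apply_moves(moves=[[0,0,0,0,0,-0.01,-1],[0,0,0,0,0,-0.03,-1],[0,0,0,0,0,-0.04,-1],[0,0,0,0,0,-0.04,-1],[0,0,0,0,0,-0.03,-1],[0,0,0,0,0,0,-1],[0,0,0,0,0,0,-1],[0,0,0,0,0,0,-1]])

```text
clock: 24.95
tcp_pos: [0.5192, 0.1115, 0.227]
orientation: [3.142, 0.001, -0.002]
contact_force: [0.5, 0.4, -0.1]
grip_width: 0.0001
gripper_force: 0.0
```

```bash
python3 lid.py; python3 - <<'E'
from h import *
a=grab_frame("scene");b=grab_frame("side")
cv2.imwrite("pics/f.png",np.hstack([cv2.resize(a[90:290,60:420],(440,244)),cv2.resize(b[220:360,150:310],(320,280))[:244]]))
E
```

```text
[0.5192 0.1115 0.227 ] [ 0.5418  0.401  -0.0959] 24.95
scene lid 0.92 (np.float64(0.042298338062424), array([0.0062]))
scene case 0.62 (np.float64(0.03530352502165657), array([-0.0391]))
side lid 0.61 (np.float64(0.027424290085504288), array([-0.0203]))
side case 0.58 (np.float64(0.021264747850903154), array([-0.0109]))
```

View pics/f.png

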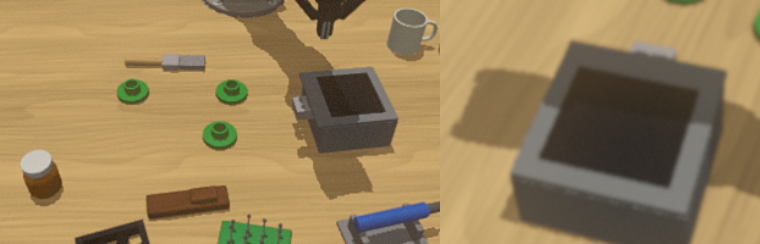

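The picture shows the lid fully shut (fitted angle about 0) with the arm well clear. The jar and the blank have not moved.

```bash
python3 -c "
from bench import order
print(order.hand_in())"
```

```text
the job is handed in; nothing more can be done
None
```

I threaded the wide wheel and then the small wheel onto the post, both seated, snapped the lid fully shut, left the jar and the wooden blank untouched, and handed the job in at about 25 s; no verdict came back.

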